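# Park the spare roller at the top of the sloping gutter and close the keeper

## Robot

A 6-joint arm with a two-finger parallel gripper is mounted at the origin on a cart in front of the work surface, level with it; the furniture and walls round the work are solid. World frame = base frame: x ahead of the robot, y to its left, z up, the work surface at z = 0. Lengths are in m, angles in rad, forces in N, time in s.
With the tool pointing down it reaches from about 0.3 to 0.875 m from the base axis. Payload 6.4 kg.
Tool frame: the origin (TCP) lies midway between the tips of the shut fingers; the grasp point (between the pads) lies 19 mm behind it; x points along the fingers, y is the direction in which the jaws open and shut, and the axes are right-handed (so a half turn about x gives the same grasp; the last joint's range is limited). The gripper opens to 85 mm and grips with 20 to 120 N. Pads are 22 mm wide; open, the fingers measure 114 mm over their backs; the gripper's body (76 mm by 85 mm) begins 54 mm behind the grasp point. The pads swing forward as they close: fully open they stand 13 mm farther back than shut.
Start: joints at [1.095, 0.181, 1.607, -0, 1.354, -0.206], TCP at [0.153, 0.554, 0.231] pointing down, gripper open.
Joint ranges: [-2.99, 2.99], [-0.89, 2.07], [0.3, 2.58], [-1.14, 4.28], [0, 2.63], [-3.12, 3.12]. Speed limits (rad/s): [2.57, 2.57, 3.01, 3.14, 3.14, 3.14].

## Interface

Orientations are given as a unit quaternion [w, x, y, z].
In Python, from bench import ctrl gives the robot as it stands.
- The arm moves only by the tool servo_tool, never from a script. Its argument "targets" is a list of rows, each a list of 7 numbers: the turn, a rotation vector about the tool's x, y, z in rad, then the shift along the tool's x, y, z in mm, then the opening, from -1 (shut) to 1 (fully open). A call has exactly 8 rows; each row is the pose to reach, as a shift and turn from the pose measured when the call began, along the tool's axes at that moment; what a row does not reach only later rows make up. A row lasts 1/8 s, in which the tool goes at most 62.5 mm and 10.7 degrees, less where a joint would pass 70% of its speed; a pose out of reach is approached as far as the arm can. A call with a gripper value outside its range is refused whole. The fingers move at their own pace and stop on an object; the grip force is fixed at half the most. Time passes only in rows, so rows that repeat a pose let the fingers close, or fill a call up. It gives the time, the measured TCP pose, the force and the opening at its end, in the units of the state.
- ctrl.get_obs(): the state, without advancing time (a new reading comes with each control period).
- ctrl.camera(name): name is "scene" or "top" or "wrist"; returns a dict with "pixels" (384x512x3 uint8, blue, green, red), "intrinsics" (3x3 intrinsics, pixels), "D" ([k1, k2, p1, p2, k3] as OpenCV has them; the pictures are not rectified), "R" (3x3) and "t" (3): a world point X has camera coordinates R X + t; the wrist camera has in their place "tool_from_camera" (4x4, takes a point from camera to tool coordinates, whose origin is the TCP and whose axes are the tool frame's). Camera axes: x right, y down, z forward; pixel columns grow to the right and rows downward; lengths in m; the calibration is good to about 2 mm. A picture is of the moment at which its call begins: read the wrist's pose just before it. There is no depth.
- ctrl.hand_in(): hands the job in, once; it reports no verdict.
The state is a dict: "time_s": time; "q": joint angles; "dq": joint speeds; "joint_efforts": joint torques, N m; "eef_pos": TCP position; "eef_rot": TCP orientation; "wrist_force": force on the tool from outside, world axes, zero at the start; "torque": the same for the moment, N m; "opening": opening from 0.0 (shut) to 1.0 (fully open).
Only numpy, scipy, OpenCV 4.12 (cv2) and the standard library are available. Lean on these libraries where they do the work, as an engineer would, in place of code of your own. Each camera call takes 0.05 s, during which the arm holds its last target.

## Task

With the fingers, push the dark steel roller up the sloping gutter, over the crest and into the hollow against the end stop, so that it rests there by itself. Then push the keeper arm by its upright peg all the way across the gutter behind the roller, so that it cannot roll back. Only push: never lift the roller off the gutter, and leave the beaker, the dropper bottle and the specimen cup where they stand.

Things in the scene. Friction and masses are not known exactly. Their poses are not given: they have to be found in the camera images.
- gutter: Fixed aluminium gutter on a dark base plate (x -139 to 151, y +-45, 6 mm thick). Origin on the bench under its mid-width; x uphill, y left when looking uphill, z up. Channel 54 mm wide inside; side walls 4 mm thick, 10 mm above its flat floor. Floor rises at 0.14 rad from the foot (x -120, z 18 mm) to the crest (x 85, z 46.9 mm), then falls at 0.14 rad to the end stop.
- slope (a point): Point on the gutter floor at its foot (gutter x -120, y 0, z 18 mm); x axis up the slope along the floor, z axis square to the slope (a roller on the slope has z 22 mm in this frame; the crest is at x 207 mm). A lip 6 mm above the floor closes the foot end here; the space behind it is open.
- seat (a point): Centre of the roller when parked: in the hollow, touching the end stop (gutter x 114, y 0, z 65 mm); axes as gutter. The stop is an upright plate 62 mm wide, 6 mm thick, face at gutter x 136 mm, top at z 86 mm. Once past the crest the roller rolls down to here by itself.
- roller: Dark steel roller, 44 mm diameter, 46 mm long, 0.18 to 0.35 kg, a bright dot on each end. Origin at its centre; own y axis is the axle, across the gutter; the other axes turn as it rolls. Starts at the foot of the gutter, leaning on the foot lip (centre at gutter x -108, z 42 mm). It rolls freely: let go on the slope, it rolls back to the lip.
- keeper (a joint): Angle of the keeper, a bar that swings level about pivot. 0: closed at its hard stop, straight across the gutter to its +y side, 5 mm behind the parked roller. Grows as it swings open downhill: 1.57 points straight downhill beside the channel, 2.2 is the end. Starts open at 1.75 to 2.2, clear of the channel. Stays where left; about 0.5 N at the peg moves it.
- pivot (a point): Pivot of the keeper beside the right-hand wall (looking uphill), at mid-height of its bar (gutter x 83, y -40, z 66 mm); axes as gutter. Hub 16 mm across. The dark steel bar is 8 mm wide, 10 mm high (z 61 to 71 mm in the gutter frame, 4 mm above the walls) and reaches 72 mm from the pivot axis.
- peg (a point): Centre of the top of the upright peg near the free end of the keeper bar: peg 9 mm in diameter, 66 mm from the pivot axis, standing 28 mm above the bar (z 71 to 99 mm in the gutter frame). Its y axis points along the bar away from the pivot.
- beaker: Clear beaker, 61 mm wide, 70 mm high, upright on the bench to the right of the gutter's foot; origin under its centre. Leave alone.
- dropper_bottle: Small amber dropper bottle, 30 mm wide, 91 mm high, upright on the bench beyond the gutter; origin under its centre. Leave alone.
- specimen_cup: Clear specimen cup, 50 mm wide, 79 mm high, upright on the bench well to the right of the gutter; origin under its centre. Leave alone.
Things that resemble listed ones, but are neither listed nor needed, are in the scene too. Several things have the shape of the roller; the one meant has the colours described above.

How it is judged:
On the way, in this order (a step that is already met when the one before it is completed fails the run):
1. the roller lies still in the hollow against the end stop, the keeper still open (distance between roller and seat below 0.008 m and linear speed of roller below 0.03 m/s and value of joint keeper above 0.7 rad), for 0.3 s.
2. the keeper is closed across the gutter behind the roller (distance between roller and seat below 0.008 m and linear speed of roller below 0.03 m/s and value of joint keeper below 0.12 rad), for 0.2 s.
At the end, for the whole second after the job is handed in: The roller lies still in the hollow, its centre within 8 mm of the parked place and its axle square across the gutter within 0.15 rad, and the keeper is closed to within 0.12 rad of its stop (all of step 2 and angle between the y axis of roller and the y axis of gutter, either way round below 0.15 rad); the robot touches nothing.
It fails at once if the roller is lifted more than 12 mm off the gutter floor (z of roller in the frame of slope above 0.034 m).
It fails at once if the roller leaves the gutter (z of roller in the frame of gutter below 0.03 m or y of roller in the frame of gutter above 0.02 m or y of roller in the frame of gutter below -0.02 m).
It fails at once if the beaker is moved more than 20 mm or tipped (distance of beaker from where it was at the start of the episode above 0.02 m or angle between beaker's own z axis and vertical above 0.35 rad).
It fails at once if the dropper bottle is moved more than 20 mm or tipped (distance of dropper_bottle from where it was at the start of the episode above 0.02 m or angle between dropper_bottle's own z axis and vertical above 0.35 rad).
It fails at once if the specimen cup is moved more than 20 mm or tipped (distance of specimen_cup from where it was at the start of the episode above 0.02 m or angle between specimen_cup's own z axis and vertical above 0.35 rad).
It also fails if it takes over 64 s, if anything falls off the work surface, if the arm or the gripper's body presses on something with over 40 N, if the wrist force passes 120 N, or if a joint passes its speed limit or range.

## Working session

There is one attempt and no reset: what is moved stays moved. The work goes in short steps, Python scripts to look and compute and a tool call to move; the robot and the scene stay as the last step left them, time stands still between calls to the robot, and variables do not carry over. Pictures are saved under pics/ and viewed, and the job is handed in when it is done.

Besides the shell and the picture viewer there is one more tool, called after "Request:" as name(argument=value, ...) on one line, values as JSON. servo_tool: Moves the arm, as the interface text tells. Its arguments: {"type":"object","properties":{"targets":{"type":"array","items":{"type":"array","items":{"type":"number"}}}},"required":["targets"]}

```bash
mkdir -p pics; ls
python3 - <<'E'
from bench import ctrl
import cv2,pickle
o=ctrl.get_obs();print(o)
d={}
for n in("scene","top","wrist"):
    c=ctrl.camera(n);d[n]=c;cv2.imwrite(f"pics/{n}0.png",c["pixels"])
    print(n,{k:v for k,v in c.items() if k!="pixels"})
pickle.dump(d,open("cams.pkl","wb"))
E
```

```text
pics
{'time_s': 0.0, 'q': array([ 1.09469655e+00,  1.81552485e-01,  1.60801341e+00,  1.91105225e-05,
        1.35381785e+00, -2.06268377e-01]), 'dq': array([-0.00046807, -0.00036023,  0.00011256, -0.0013575 , -0.00203724,
        0.00042246]), 'joint_efforts': array([-9.01214589e-04, -4.44873083e+01, -3.51337767e+01, -1.93564829e-04,
        9.17061581e-03,  8.04082561e-05]), 'eef_pos': array([0.15297438, 0.5536962 , 0.23037512]), 'eef_rot': array([ 0.70046249,  0.09451752,  0.7008987 , -0.0957066 ]), 'wrist_force': array([0.50260354, 0.41021754, 0.23004339]), 'torque': array([-0.02593   , -0.03183806,  0.04237667]), 'opening': 1.0006460212879877}
scene {'intrinsics': array([[416.12922441,   0.        , 254.8061519 ],
       [  0.        , 416.12922441, 197.26301713],
       [  0.        ,   0.        ,   1.        ]]), 'D': array([-0.02653377,  0.        ,  0.        ,  0.        ,  0.        ]), 'R': array([[ 0.77179349, -0.63585946, -0.00418987],
       [-0.2574714 , -0.30647522, -0.91639588],
       [ 0.58141491,  0.70834715, -0.40025121]]), 't': array([-0.40666598,  0.25741649, 
[... 376 characters left out ...]
86 , -0.00831758, -0.99811357]]), 't': array([0.00866417, 0.55983828, 1.39909261])}
wrist {'intrinsics': array([[265.4229521 ,   0.        , 253.81147349],
       [  0.        , 265.4229521 , 192.61026222],
       [  0.        ,   0.        ,   1.        ]]), 'D': array([-0.02181902,  0.        ,  0.        ,  0.        ,  0.        ]), 'tool_from_camera': array([[ 9.92497925e-04, -2.64010610e-01,  9.64519265e-01,
        -1.40478697e-01],
       [ 9.99999358e-01, -2.65013925e-04, -1.10154749e-03,
         1.00913373e-03],
       [ 5.46431261e-04,  9.64519739e-01,  2.64010178e-01,
        -6.77046205e-02],
       [ 0.00000000e+00,  0.00000000e+00,  0.00000000e+00,
         1.00000000e+00]])}
```

View pics/top0.png

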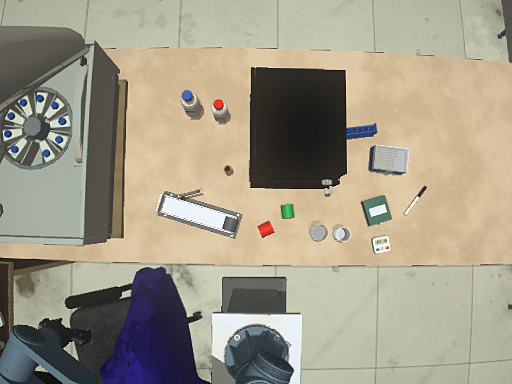

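View pics/scene0.png

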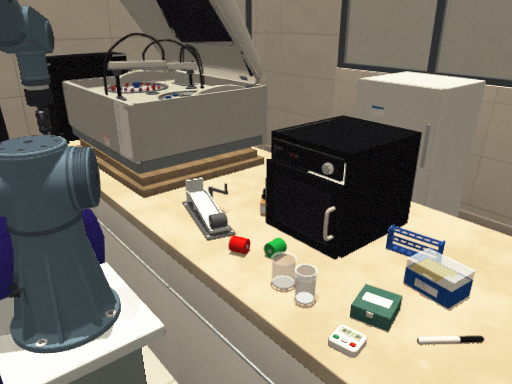

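The top view shows the gutter from foot at about (237,225) to stop at about (162,200), with the dark roller at (230,225). Red (266,229) and green (288,211) cylinders are look-alikes. I'll enlarge to confirm.

Run:
```python
import cv2,pickle
d=pickle.load(open("cams.pkl","rb"))
t=d["top"]["pixels"][175:250,145:255]; s=d["scene"]["pixels"][165:265,165:275]
cv2.imwrite("pics/topc.png",cv2.resize(t,None,fx=7,fy=7,interpolation=cv2.INTER_CUBIC))
cv2.imwrite("pics/scenec.png",cv2.resize(s,None,fx=6,fy=6,interpolation=cv2.INTER_CUBIC))
```

```text
(no output)
```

View pics/topc.png

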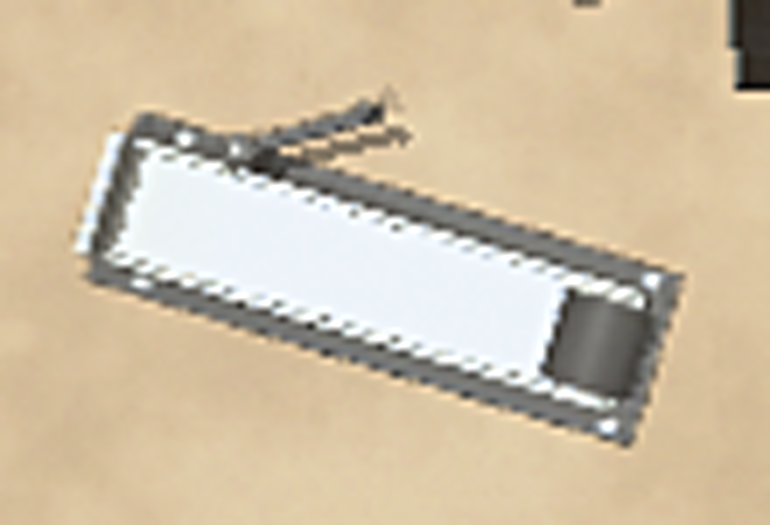

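View pics/scenec.png

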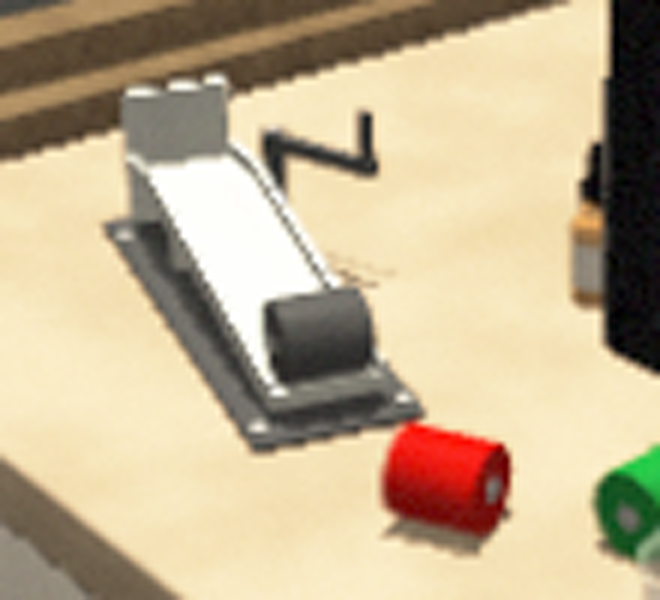

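View pics/wrist0.png

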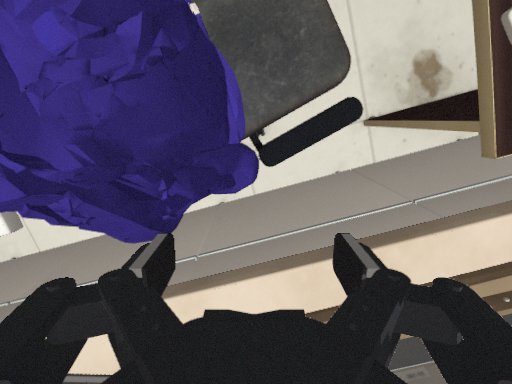

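Only the object in the gutter's foot, at top (230,225) and scene (218,220), is dark steel, so that is the roller; the red and green ones are out. The keeper peg top is at top (200,189). Next I fit the gutter pose.

```bash
cat > h.py <<'E'
import numpy as np,cv2,pickle
def proj(c,X):
    X=np.asarray(X,float).reshape(-1,3)
    return cv2.projectPoints(X,cv2.Rodrigues(c["R"])[0],c["t"],c["intrinsics"],c["D"])[0].reshape(-1,2)
def G(p,X):
    x,y,a=p; X=np.atleast_2d(X)/1000; c,s=np.cos(a),np.sin(a)
    return np.c_[x+c*X[:,0]-s*X[:,1],y+s*X[:,0]+c*X[:,1],X[:,2]]
E
python3 - <<'E'
from h import *
from scipy.optimize import least_squares
d=pickle.load(open("cams.pkl","rb"))
T=[((-139,45,3),(235.1,238.1)),((-139,-45,6),(242.7,214)),((151,45,6),(157.4,215.2)),((151,-45,6),(164.8,191))]
S=[((-139,45,3),(207.8,239.5)),((-139,-45,3),(235,234)),((151,45,6),(182.8,201.8)),((136,31,86),(185.6,180)),((136,-31,86),(202.8,178.5))]
def r(p):
    return np.concatenate([(proj(d[n],G(p[:3],[m[0] for m in M]))-[m[1] for m in M]) for n,M in(("top",T),("scene",S))]).ravel()
s=least_squares(r,[.4,.25,1.8],loss="soft_l1")
print(s.x,s.x[2]*57.3);print(r(s.x).reshape(-1,2).round(1))
p=s.x
def k(a): a=a[0]; return [83-66*np.sin(a),-40+66*np.cos(a),99]
for n,uv in(("top",(200.3,188.9)),("scene",(225.9,184.1))):
    q=least_squares(lambda a:(proj(d[n],G(p,[k(a)]))-uv).ravel(),[1.9]);print(n,q.x,q.fun,G(p,[k(q.x)]))
for nm,X in dict(roller=(-108,0,42),seat=(114,0,65),pivot=(83,-40,66)).items(): print(nm,G(p,[X]),proj(d["top"],G(p,[X])),proj(d["scene"],G(p,[X])))
np.save("p.npy",p)
E
```

```text
[0.49468985 0.19956289 1.29044236] 73.94234703225874
[[ 0.2 -0.1]
 [ 0.  -0.4]
 [-0.2 -1.3]
 [ 0.1 -1.3]
 [-1.1  1.1]
 [ 1.   0.5]
 [-1.3 -0.1]
 [-0.7  1. ]
 [-0.1 -0.2]]
top [2.13068119] [-3.26056279  0.85013553] [[0.57430362 0.20481632 0.099     ]]
scene [2.13755089] [-0.27887105 -0.55457152] [[0.57473898 0.20494291 0.099     ]]
roller [[0.4648067  0.09577947 0.042     ]] [[230.10590852 223.32333451]] [[217.60527427 221.11708613]]
seat [[0.52623317 0.30911205 0.065     ]] [[167.50761928 204.14110782]] [[196.03849642 187.62228215]]
pivot [[0.5560939  0.26825453 0.066     ]] [[179.59409831 195.55476474]] [[210.24429127 188.71348876]]
```

```bash
cat >> h.py <<'E'
from scipy.spatial.transform import Rotation as Ro
p=np.load("p.npy")
def cur():
    from bench import ctrl
    o=ctrl.get_obs(); q=o["eef_rot"]; return o,o["eef_pos"],Ro.from_quat([q[1],q[2],q[3],q[0]])
def tgtR(yaw,pitch=0):
    # tool x down, tool z horizontal at gutter-frame angle yaw
    a=p[2]+yaw; z=np.array([np.cos(a),np.sin(a),0]); x=np.array([0,0,-1.]); y=np.cross(z,x)
    return Ro.from_matrix(np.c_[x,y,z])
def rel(xyz,yaw=0):
    o,P,R=cur(); W=G(p,[xyz])[0]
    return (R.inv()*tgtR(yaw)).as_rotvec().round(3),(R.inv().apply(W-P)*1000).round(1)
def where():
    o,P,R=cur(); g=G(p,[[0,0,0]])[0]; c,s=np.cos(p[2]),np.sin(p[2]); v=P-g; z=R.as_matrix()[:,2]
    print("t",round(o["time_s"],2),"gut",(np.array([c*v[0]+s*v[1],-s*v[0]+c*v[1],v[2]])*1000).round(1),"yaw",round(np.arctan2(z[1],z[0])-p[2],3),"xdown",R.as_matrix()[:,0].round(3),"F",o["wrist_force"].round(1),"open",round(o["opening"],2),"q",o["q"].round(2))
E
python3 -c "
from h import *
where(); print(rel((-175,0,190),0)); print(rel((-175,0,190),np.pi))
print(cur()[2].as_matrix().round(2))"
```

```text
t 0.15 gut [245.9 426.4 230.6] yaw -1.56 xdown [-0.001 -0.001 -1.   ] F [0.1 0.5 0.2] open 1.0 q [ 1.09  0.18  1.61  0.    1.35 -0.21]
(array([-1.56e+00, -1.00e-03,  1.00e-03]), array([  41. , -425.3,  421.9]))
(array([1.581e+00, 1.000e-03, 1.000e-03]), array([  41. , -425.3,  421.9]))
[[-0.    0.27  0.96]
 [-0.    0.96 -0.27]
 [-1.   -0.   -0.  ]]
```

```bash
python3 -c "
from h import *
print(rel((-60,0,235),np.pi))"
```

```text
(array([1.581e+00, 1.000e-03, 1.000e-03]), array([  -4.1, -310.4,  423.1]))
```

Request:
servo_tool(targets=[[0.16,0,0,0,-30,40,-1],[0.34,0,0,0,-70,95,-1],[0.52,0,0,0,-110,150,-1],[0.7,0,0,0,-150,205,-1],[0.88,0,0,0,-190,260,-1],[1.06,0,0,0,-230,315,-1],[1.24,0,0,0,-265,360,-1],[1.42,0,0,0,-290,395,-1]])

```text
time_s: 1.15
eef_pos: [0.4557, 0.1692, 0.2309]
eef_rot: [-0.468, -0.53, -0.468, 0.531]
wrist_force: [0.8, 0.3, 0.6]
opening: -0.001
```

```bash
python3 -c "
from h import *
where();print(rel((-60,0,235),np.pi))"
```

```text
t 1.15 gut [-39.9  29.1 230.9] yaw -2.986 xdown [-0.    -0.001 -1.   ] F [0.8 0.3 0.6] open -0.0 q [ 0.11 -0.02  1.82 -0.    1.34  0.24]
(array([0.155, 0.001, 0.   ]), array([-4.1, 25.6, 24.3]))
```

Request:
servo_tool(targets=[[0.08,0,0,-2,13,12,-1],[0.155,0,0,-4,25,24,-1],[0.155,0,0,-4,25,24,-1],[0.155,0,0,-4,25,24,-1],[0.155,0,0,-4,25,24,-1],[0.155,0,0,-4,25,24,-1],[0.155,0,0,-4,25,24,-1],[0.155,0,0,-4,25,24,-1]])

```text
time_s: 2.15
eef_pos: [0.4775, 0.1424, 0.2349]
eef_rot: [-0.426, -0.565, -0.425, 0.565]
wrist_force: [0.1, -0.2, -0.2]
opening: -0.0
```

```bash
cat >> h.py <<'E'
def wcam(name=None):
    from bench import ctrl
    o,P,R=cur(); c=ctrl.camera("wrist"); M=c["tool_from_camera"]
    Rwc=R.as_matrix()@M[:3,:3]; C=R.as_matrix()@M[:3,3]+P
    c["R"]=Rwc.T; c["t"]=-Rwc.T@C
    if name: cv2.imwrite(f"pics/{name}.png",c["pixels"])
    return c
E
python3 -c "
from h import *
where();c=wcam('w1');pickle.dump(c,open('w1.pkl','wb'))
i=c['pixels'].copy()
for X in [(-139,45,6),(-139,-45,6),(151,45,6),(151,-45,6),(136,31,86),(136,-31,86),(83,-40,71),(27,-75,99),(-108,23,42),(-108,-23,42)]:
    u=proj(c,G(p,[X]))[0];print(X,u.round(1))
    cv2.circle(i,tuple(int(k) for k in u.round()),3,(0,0,255),1)
cv2.imwrite('pics/w1o.png',cv2.resize(i,None,fx=1.5,fy=1.5))
"
```

```text
t 2.15 gut [-59.7   0.7 234.9] yaw -3.141 xdown [-0.    -0.001 -1.   ] F [ 0.1 -0.2 -0.2] open -0.0 q [ 0.05  0.    1.79 -0.    1.35  0.33]
(-139, 45, 6) [224.8 221.9]
(-139, -45, 6) [285.2 221.9]
(151, 45, 6) [218.2  -1.8]
(151, -45, 6) [292.4  -1.8]
(136, 31, 86) [222.6 -21. ]
(136, -31, 86) [288.8 -21. ]
(83, -40, 71) [294.   45.2]
(27, -75, 99) [331.4 100.1]
(-108, 23, 42) [237.8 210.2]
(-108, -23, 42) [272.5 210.2]
```

View pics/w1o.png

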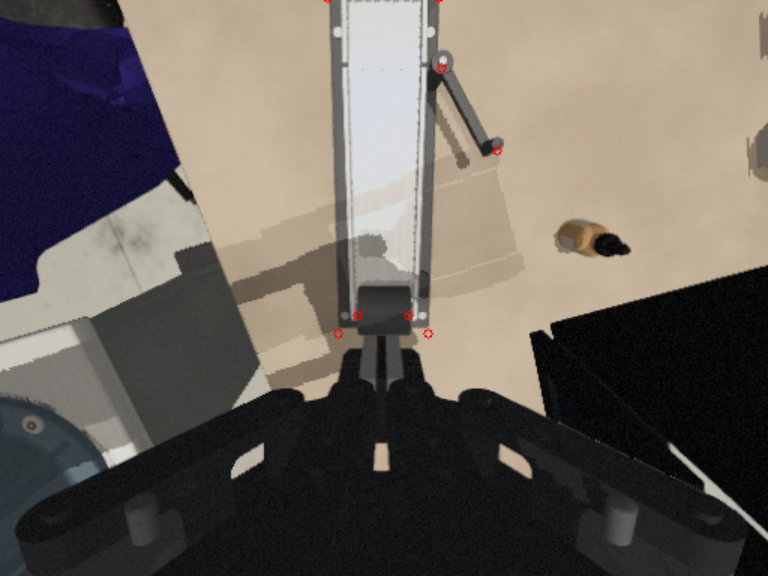

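The wrist view shows the gutter (columns 335–435), hub (443,60), peg top (496,145) and roller (384,310) in the 1.5x picture. My projections sit about 5 px low, so I'll refine the fit with an enlarged crop.

```bash
python3 -c "
from h import *
c=pickle.load(open('w1.pkl','rb'));i=c['pixels']
a=cv2.resize(i[0:115,210:350],None,fx=5,fy=5,interpolation=cv2.INTER_CUBIC)
b=cv2.resize(i[180:240,200:310],None,fx=7,fy=7,interpolation=cv2.INTER_CUBIC)
cv2.imwrite('pics/w1a.png',a);cv2.imwrite('pics/w1b.png',b)"
```

```text
(no output)
```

View pics/w1a.png

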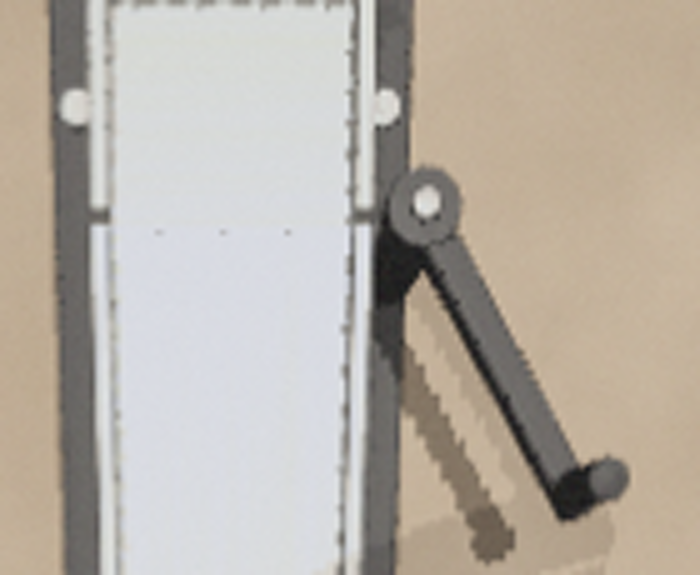

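View pics/w1b.png

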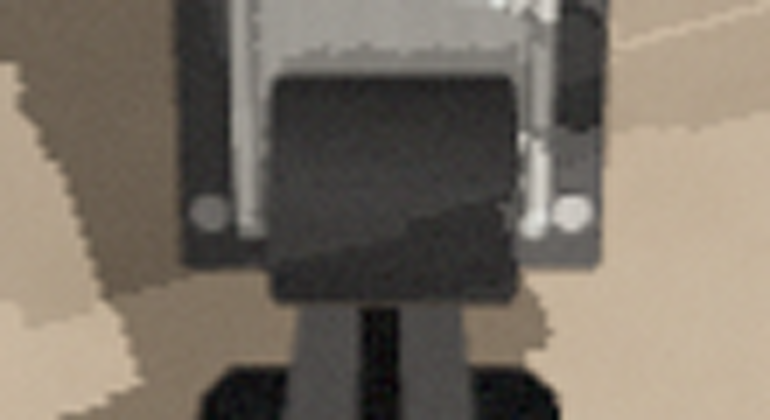

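Run:
```python
from h import *
from scipy.optimize import least_squares
d=pickle.load(open("cams.pkl","rb"));c=pickle.load(open('w1.pkl','rb'))
W=[((-139,45,6),(226.2,218.2)),((-139,-45,6),(285.9,218.2)),((85,27,46.9),(231.8,46.2)),((85,-27,46.9),(280.2,46.2)),((83,-40,72),(295.3,40.5))]
T=[((-139,45,3),(235.1,238.1)),((-139,-45,6),(242.7,214)),((151,45,6),(157.4,215.2)),((151,-45,6),(164.8,191))]
def res(p,M,c): return proj(c,G(p,[m[0] for m in M]))-[m[1] for m in M]
def k(a): return (83-66*np.sin(a),-40+66*np.cos(a),99)
for wt in(0,1):
    f=lambda q:np.concatenate([res(q[:3],W,c).ravel(),(proj(c,G(q[:3],[k(q[3])]))-(331.7,95.5)).ravel(),wt*2*res(q[:3],T,d["top"]).ravel()])
    s=least_squares(f,[*p,2.1]);print(s.x);print(f(s.x).reshape(-1,2).round(1).tolist())
    if wt==0: np.save("p2.npy",s.x)
print(res(s.x[:3],T,d["top"]).round(1).tolist())
```

```text
[0.49675678 0.20304917 1.29459983 2.11841893]
[[-0.4, 1.4], [0.5, 1.1], [0.1, -1.0], [-0.1, -1.2], [-0.3, 0.1], [0.3, 0.4], [-0.0, -0.0], [-0.0, -0.0], [-0.0, -0.0], [-0.0, -0.0]]
[0.49555201 0.20223483 1.29754191 2.13909861]
[[-0.7, 2.1], [0.1, 1.8], [-0.9, 0.2], [-1.2, -0.2], [-1.5, 1.1], [0.4, 0.6], [-0.8, -1.1], [-1.4, -1.8], [-1.8, -2.5], [-1.7, -2.6]]
[[-0.4, -0.6], [-0.7, -0.9], [-0.9, -1.2], [-0.9, -1.3]]
```

```bash
python3 -c "
import numpy as np; a=np.load('p2.npy'); np.save('p.npy',a[:3])"; python3 -c "
from h import *
where();print(rel((-156,0,120),np.pi));print(rel((-156,0,30),np.pi))"
```

```text
t 2.2 gut [-63.6   2.  235. ] yaw -3.145 xdown [-0.    -0.001 -1.   ] F [ 0.1  0.2 -0. ] open -0.0 q [ 0.05  0.    1.79 -0.    1.35  0.33]
(array([-0.004,  0.001, -0.   ]), array([115. ,   2.3,  92.3]))
(array([-0.004,  0.001, -0.   ]), array([205. ,   2.3,  92.2]))
```

Request:
servo_tool(targets=[[0,0,0,20,0,40,-0.5],[0,0,0,50,1,80,-0.5],[0,0,0,90,2,92,-0.5],[0,0,0,130,2,92,-0.5],[0,0,0,165,2,92,-0.5],[-0.004,0,0,190,2,92,-0.5],[-0.004,0,0,200,2,92,-0.5],[-0.004,0,0,200,2,92,-0.5]])

```text
time_s: 3.2
eef_pos: [0.4538, 0.0532, 0.0349]
eef_rot: [-0.426, -0.564, -0.426, 0.565]
wrist_force: [-0.0, 0.6, 0.5]
opening: 0.246
```

```bash
python3 -c "
from h import *
where();c=wcam('w2')
from bench import ctrl
s=ctrl.camera('scene')['pixels'][150:270,150:310]
a=np.vstack([cv2.resize(c['pixels'][150:350,140:380],(720,600))]);cv2.imwrite('pics/w2c.png',a);cv2.imwrite('pics/s2c.png',cv2.resize(s,None,fx=5,fy=5,interpolation=cv2.INTER_CUBIC))
print(rel((-136,0,30),np.pi))"
```

```text
t 3.2 gut [-155.9    0.5   34.9] yaw -3.141 xdown [-0.001 -0.001 -1.   ] F [-0.   0.6  0.5] open 0.25 q [-0.14  0.21  2.03 -0.    0.9   0.13]
(array([ 0.   ,  0.001, -0.002]), array([  6. ,  -0.6, -19.6]))
```

View pics/w2c.png

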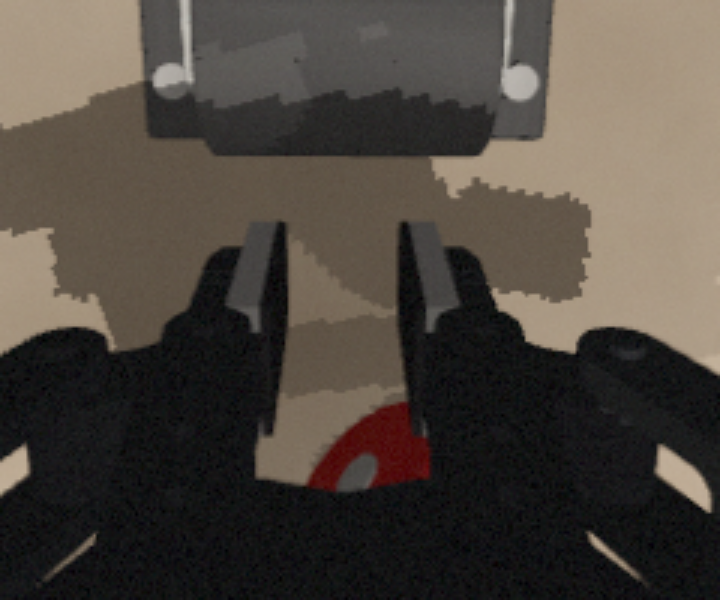

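View pics/s2c.png

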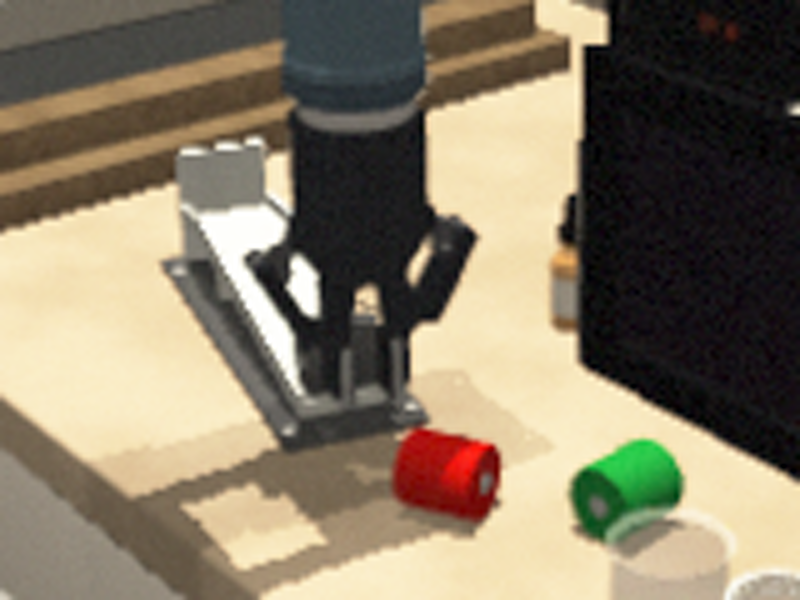

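Request:
servo_tool(targets=[[0,0,0,3,-0.5,-5,-0.5],[0,0,0,4,-0.5,-11,-0.5],[0,0,0,4,-0.5,-17,-0.5],[0,0,0,3,-0.5,-24,-0.5],[0,0,0,2,-0.5,-32,-0.5],[0,0,0,1,-0.5,-40,-0.5],[0,0,0,0,-0.5,-48,-0.5],[0,0,0,-1.5,-0.5,-56,-0.5]])

```text
time_s: 4.3
eef_pos: [0.4697, 0.1077, 0.0375]
eef_rot: [0.427, 0.564, 0.426, -0.564]
wrist_force: [0.4, -1.1, 2.2]
opening: 0.25
```

```bash
python3 -c "
from h import *
where();c=wcam('w3')
a=np.vstack([cv2.resize(c['pixels'][150:350,140:380],(720,600))]);cv2.imwrite('pics/w3c.png',a)
print(rel((-50,0,43.8),np.pi))"
```

```text
t 4.3 gut [-99.1   0.   37.5] yaw -3.141 xdown [ 0.001 -0.001 -1.   ] F [ 0.4 -1.1  2.2] open 0.25 q [-0.02  0.26  1.97 -0.    0.92  0.26]
(array([ 0.001,  0.   , -0.002]), array([ -6.1,  -0.1, -48.3]))
```

View pics/w3c.png

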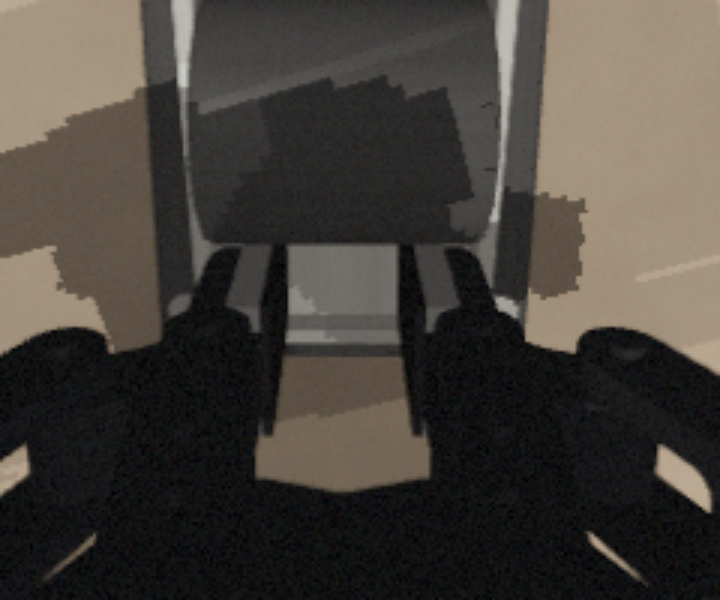

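The wrist view shows the roller square on both finger edges (contact row ~243) and centred in the channel. I continue.

Request:
servo_tool(targets=[[0,0,0,-1,0,-8,-0.5],[0,0,0,-2.2,0,-16,-0.5],[0,0,0,-3.3,0,-24,-0.5],[0,0,0,-4.4,0,-32,-0.5],[0,0,0,-5.6,0,-40,-0.5],[0,0,0,-6.7,0,-48,-0.5],[0,0,0,-7.8,0,-56,-0.5],[0,0,0,-9,0,-64,-0.5]])

```text
time_s: 5.35
eef_pos: [0.4876, 0.1705, 0.0468]
eef_rot: [0.427, 0.564, 0.426, -0.564]
wrist_force: [0.5, -1.6, 1.1]
opening: 0.251
```

Request:
servo_tool(targets=[[0,0,0,-1,0,-8,-0.5],[0,0,0,-2.2,0,-16,-0.5],[0,0,0,-3.3,0,-24,-0.5],[0,0,0,-4.4,0,-32,-0.5],[0,0,0,-5.6,0,-39,-0.5],[0,0,0,-6.7,0,-46,-0.5],[0,0,0,-7.8,0,-53,-0.5],[0,0,0,-8.5,0,-60,-0.5]])

```text
time_s: 6.35
eef_pos: [0.5041, 0.2287, 0.0554]
eef_rot: [0.427, 0.564, 0.426, -0.564]
wrist_force: [-1.2, -1.8, 0.8]
opening: 0.253
```

```bash
python3 -c "
from h import *
where();c=wcam('w4')
a=np.vstack([cv2.resize(c['pixels'][50:350,90:430],(680,600))]);cv2.imwrite('pics/w4c.png',a)
print(rel((52,0,57),np.pi))"
```

```text
t 6.35 gut [26.7 -0.1 55.4] yaw -3.141 xdown [ 0.002 -0.001 -1.   ] F [-1.2 -1.8  0.8] open 0.25 q [ 0.21  0.36  1.78 -0.    1.    0.49]
(array([ 0.001, -0.001, -0.003]), array([ -1.4,  -0.1, -24.5]))
```

View pics/w4c.png

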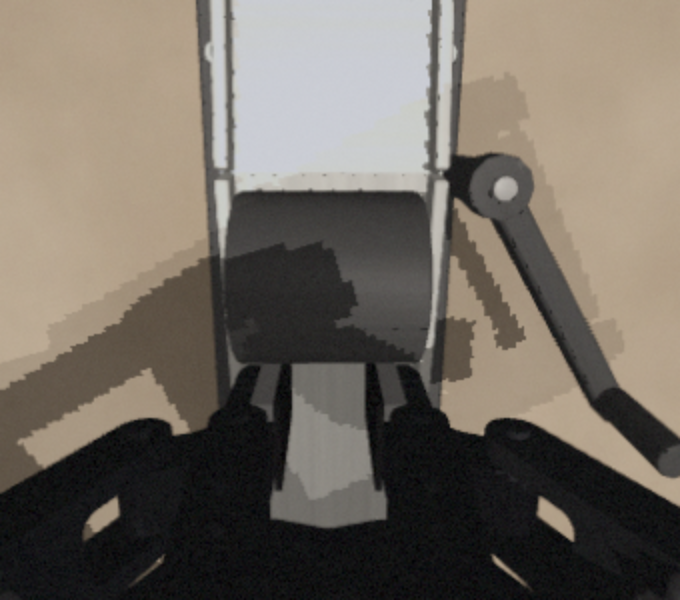

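Roller is square, just short of the crest (row 172). Last stretch goes slower.

Request:
servo_tool(targets=[[0,0,0,-0.6,0,-5,-0.5],[0,0,0,-1.2,0,-10,-0.5],[0,0,0,-1.6,0,-14,-0.5],[0,0,0,-2,0,-18,-0.5],[0,0,0,-2,0,-22,-0.5],[0,0,0,-2,0,-26,-0.5],[0,0,0,-2,0,-29,-0.5],[0,0,0,-2,0,-32,-0.5]])

```text
time_s: 7.4
eef_pos: [0.5131, 0.2606, 0.0575]
eef_rot: [0.427, 0.565, 0.426, -0.563]
wrist_force: [-0.8, -0.1, -0.2]
opening: 0.251
```

Request:
servo_tool(targets=[[0,0,0,0,0,-2,-0.5],[0,0,0,0,0,-4,-0.5],[0,0,0,0,0,-4,-0.5],[0,0,0,0,0,-4,-0.5],[0,0,0,0,0,-4,-0.5],[0,0,0,0,0,-4,-0.5],[0,0,0,0,0,-4,-0.5],[0,0,0,0,0,-4,-0.5]])

```text
time_s: 8.4
eef_pos: [0.5142, 0.2644, 0.0575]
eef_rot: [0.427, 0.565, 0.426, -0.563]
wrist_force: [-0.5, -0.1, 0.2]
opening: 0.248
```

```bash
python3 -c "
from h import *
where();c=wcam('w5')
a=np.vstack([cv2.resize(c['pixels'][50:350,90:430],(680,600))]);cv2.imwrite('pics/w5c.png',a)
print(rel((40,0,57),np.pi))
print([proj(c,G(p,[X]))[0].round(1) for X in [(92,23,65),(92,-23,65),(114,23,87),(114,-23,87)]])"
```

```text
t 8.4 gut [63.8 -0.1 57.5] yaw -3.141 xdown [ 0.003  0.    -1.   ] F [-0.5 -0.1  0.2] open 0.25 q [ 0.27  0.4   1.72 -0.    1.02  0.55]
(array([ 0.001, -0.001, -0.002]), array([ 0.5, -0.1, 23.8]))
[array([211.6, 198.2]), array([299.5, 198.2]), array([201.5, 163. ]), array([310.6, 163. ])]
```

View pics/w5c.png

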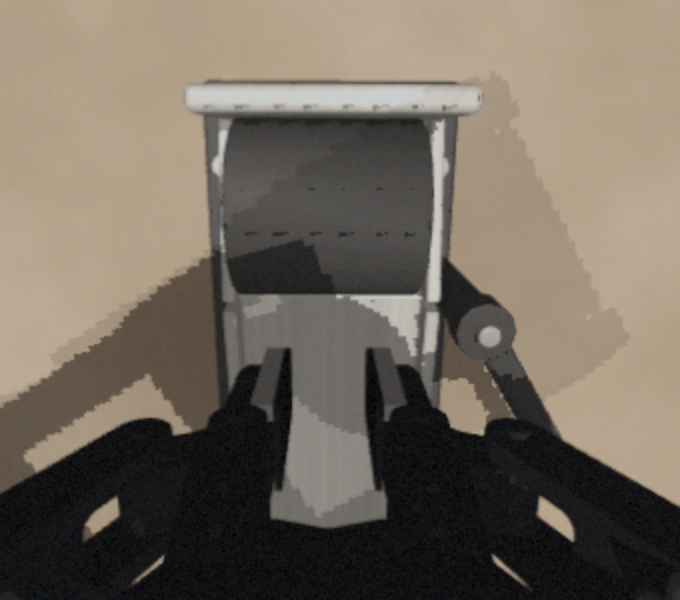

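The roller sits against the stop: back edge at crop row 294, predicted 296. Next I lift, shut the fingers and go to the outer side of the peg.

```bash
cat >> h.py <<'E'
def K(a,d,f=0.6):
    th=f*a; return (83-66*np.sin(a)-d*np.cos(th),-40+66*np.cos(a)-d*np.sin(th)),th+np.pi/2
E
python3 -c "
from h import *
(x,y),w=K(2.12,35);print(x,y,w);print(rel((x,y,150),w),rel((x,y,78),w))"
```

```text
16.402975420097768 -107.90174229591564 2.842796326794897
(array([ 0.299, -0.001, -0.002]), array([-92.3, 108. ,  47.4])) (array([ 0.299, -0.001, -0.002]), array([-20.3, 107.9,  47.4]))
```

Request:
servo_tool(targets=[[0,0,0,-30,0,3,-0.5],[0,0,0,-65,0,5,-1],[0,0,0,-92,5,15,-1],[0.1,0,0,-92,35,30,-1],[0.2,0,0,-92,70,45,-1],[0.3,0,0,-92,100,47,-1],[0.3,0,0,-92,108,47,-1],[0.3,0,0,-92,108,47,-1]])

```text
time_s: 9.45
eef_pos: [0.6047, 0.1899, 0.1493]
eef_rot: [0.338, 0.622, 0.338, -0.621]
wrist_force: [-0.8, 0.5, 1.1]
opening: -0.002
```

```bash
python3 -c "
from h import *
where();c=wcam('w6')
a=cv2.resize(c['pixels'][0:340,60:512],(797,600));cv2.imwrite('pics/w6c.png',a)
(x,y),w=K(2.12,35);print(rel((x,y,150),w),rel((x,y,78),w))
for q in(2.0,2.12,2.2): print(q,(proj(c,G(p,[(83-66*np.sin(q),-40+66*np.cos(q),99)]))[0]-[60,0])*[797/452,600/340])
print((proj(c,G(p,[(114,0,87)]))[0]-[60,0])*[797/452,600/340])"
```

```text
t 9.45 gut [  16.8 -107.5  149.3] yaw -3.439 xdown [ 0.002  0.    -1.   ] F [-0.8  0.5  1.1] open -0.0 q [0.12 0.39 1.52 0.   1.23 0.69]
(array([ 0.001, -0.001, -0.001]), array([-0.7,  1.1,  0.2])) (array([ 0.001, -0.001, -0.001]), array([71.3,  1.1,  0.3]))
2.0 [252.14329635 386.33557461]
2.12 [264.39477046 374.1465753 ]
2.2 [271.72713427 365.13169487]
[ 35.89766686 227.72387765]
```

View pics/w6c.png

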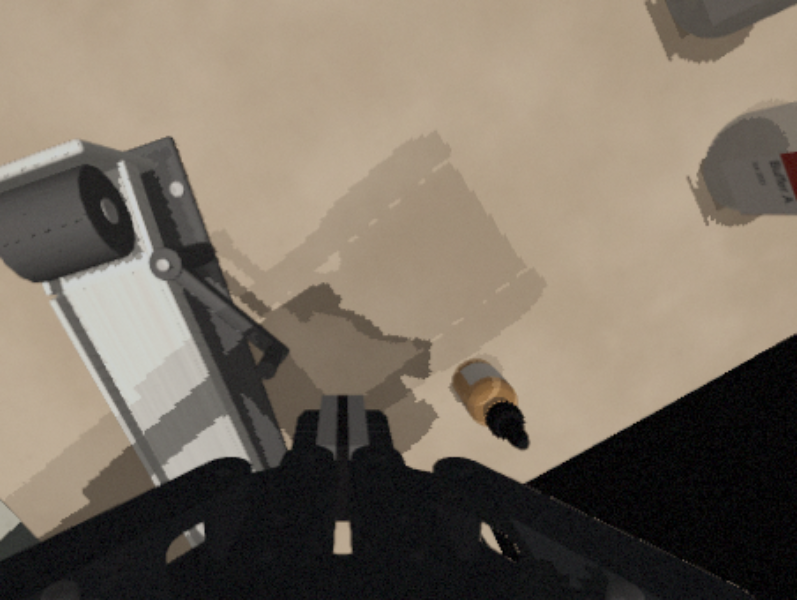

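```bash
python3 -c "
from h import *
d=pickle.load(open('cams.pkl','rb'))
c=wcam()
def ray(u,v,z):
    q=cv2.undistortPoints(np.array([[[u,v]]],float),c['intrinsics'],c['D'])[0,0]; r=c['R'].T@np.r_[q,1]; C=-c['R'].T@c['t']; return C+r*(z-C[2])/r[2]
o,P,R=cur()
s=452/797
for (u,v,z) in((520,440,.091),(500,400,.09),(478,372,.0)):
    X=ray(60+u*s,v*s,z); print(X.round(3),(R.inv().apply(X-P)*1000).round(0))
# knuckle pixels: direction in tool at depth of given tool x
for (u,v) in((455,465),(390,440),(372,410)):
  for xt in(-60,-40,-20,0):
    X=ray(60+u*s,v*s,P[2]-xt/1000);print(u,v,xt,(R.inv().apply(X-P)*1000).round(0))
"
```

```text
[0.654 0.115 0.091] [58. 83. 36.]
[0.656 0.138 0.09 ] [59. 72. 16.]
[0.66  0.114 0.   ] [149.  88.  34.]
455 465 -60 [-60.  21. -20.]
455 465 -40 [-40.  26.  -9.]
455 465 -20 [-20.  32.   3.]
455 465 0 [ 0. 37. 15.]
390 440 -60 [-60.   8. -26.]
390 440 -40 [-40.  11. -15.]
390 440 -20 [-20.  13.  -5.]
390 440 0 [ 0. 15.  6.]
372 410 -60 [-60.   5. -32.]
372 410 -40 [-40.   6. -23.]
372 410 -20 [-20.   8. -14.]
372 410 0 [ 0.  9. -5.]
```

Peg top at (265,374) matches angle 2.12; bottle clears the fingers by ~60 mm. Descend.

Request:
servo_tool(targets=[[0,0,0,20,1,0,-1],[0,0,0,45,1,0,-1],[0,0,0,65,1,0,-1],[0,0,0,71,1,0,-1],[0,0,0,71,1,0,-1],[0,0,0,71,-3,0,-1],[0,0,0,71,-8,0,-1],[0,0,0,71,-13,0,-1]])

```text
time_s: 10.55
eef_pos: [0.5931, 0.1978, 0.079]
eef_rot: [0.338, 0.622, 0.338, -0.62]
wrist_force: [-0.1, -1.0, 0.8]
opening: -0.001
```

```bash
python3 -c "
from h import *
where();c=wcam('w7')
a=cv2.resize(c['pixels'][100:340,130:450],(800,600));cv2.imwrite('pics/w7c.png',a)
for q in np.arange(2.0,-.05,-.25):
    for d in (15,):
        (x,y),w=K(q,d);print(round(q,2),*rel((x,y,78),w))"
```

```text
t 10.55 gut [ 21.3 -94.1  79. ] yaw -3.439 xdown [ 0.002  0.001 -1.   ] F [-0.1 -1.   0.8] open -0.0 q [0.13 0.46 1.58 0.   1.1  0.71]
2.0 [ 0.074 -0.001 -0.001] [  0.7 -10.3   7.2]
1.75 [ 0.224 -0.001 -0.001] [  0.7 -24.2  18.7]
1.5 [ 0.374 -0.001 -0.001] [  0.7 -40.3  26.5]
1.25 [ 0.524 -0.001 -0.001] [  0.6 -57.7  30.2]
1.0 [ 0.674 -0.002 -0.   ] [  0.6 -75.2  29.6]
0.75 [ 0.824 -0.002 -0.   ] [  0.6 -91.9  24.9]
0.5 [ 0.974 -0.002 -0.   ] [   0.6 -106.8   16.3]
0.25 [ 1.124 -0.002 -0.   ] [   0.6 -119.     4.6]
0.0 [ 1.274 -0.002  0.   ] [   0.6 -127.8   -9.6]
```

View pics/w7c.png

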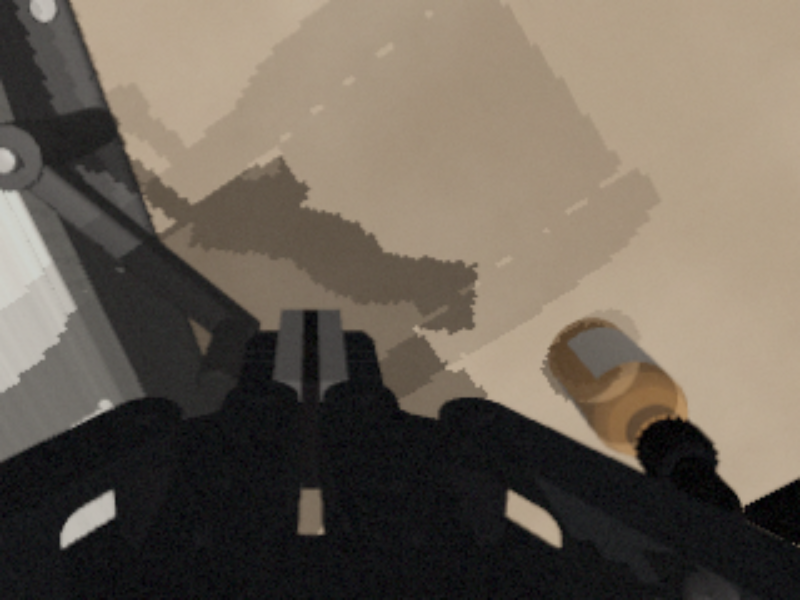

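Request:
servo_tool(targets=[[0.02,0,0,0.5,-4,1.5,-1],[0.07,0,0,0.5,-9.5,6.5,-1],[0.12,0,0,0.5,-14.5,11.5,-1],[0.17,0,0,0.5,-19,15,-1],[0.224,0,0,0.5,-24.2,18.7,-1],[0.27,0,0,0.5,-29.2,21.7,-1],[0.32,0,0,0.5,-34.5,24.3,-1],[0.374,0,0,0.5,-40.3,26.5,-1]])

```text
time_s: 11.6
eef_pos: [0.544, 0.1975, 0.0783]
eef_rot: [0.216, 0.674, 0.216, -0.673]
wrist_force: [0.3, -0.9, 1.0]
opening: 0.001
```

```bash
python3 -c "
from h import *
where();c=wcam('w8')
a=cv2.resize(c['pixels'][60:300,80:400],(800,600));cv2.imwrite('pics/w8c.png',a)
for q in(1.3,1.4,1.5,1.6): print(q,(proj(c,G(p,[(83-66*np.sin(q),-40+66*np.cos(q),99)]))[0]-[80,60])*2.5)
for q in np.arange(1.5,-.05,-.125):
    for d in (15,):
        (x,y),w=K(q,d);print(round(q,3),*rel((x,y,78),w))"
```

```text
t 11.6 gut [  7.6 -47.   78.3] yaw -3.815 xdown [ 0.002  0.    -1.   ] F [ 0.3 -0.9  1. ] open 0.0 q [ 0.14  0.37  1.71 -0.    1.06  1.09]
1.3 [310.24751315 522.05336905]
1.4 [338.75726702 509.46775572]
1.5 [365.9682604  494.13338121]
1.6 [391.66238158 476.09667402]
1.5 [-0.004 -0.001 -0.   ] [ 0.2  0.6 -0.7]
1.375 [ 0.071 -0.001 -0.   ] [ 0.2 -6.5  4.7]
1.25 [ 0.146 -0.001 -0.   ] [  0.2 -14.1   9.1]
1.125 [ 0.221 -0.001 -0.   ] [  0.2 -22.2  12.6]
1.0 [ 0.296 -0.001 -0.   ] [  0.2 -30.7  15.1]
0.875 [ 0.371 -0.001 -0.   ] [  0.2 -39.3  16.5]
0.75 [ 0.446 -0.001  0.   ] [  0.2 -47.9  16.8]
0.625 [ 0.521 -0.001  0.   ] [  0.1 -56.5  16.1]
0.5 [ 0.596 -0.001  0.   ] [  0.1 -64.9  14.4]
0.375 [ 0.671 -0.001  0.   ] [  0.2 -73.   11.6]
0.25 [ 0.746 -0.001  0.   ] [  0.2 -80.6   7.9]
0.125 [ 0.821 -0.001  0.   ] [  0.2 -87.6   3.4]
0.0 [ 0.896 -0.001  0.   ] [  0.2 -94.   -2. ]
```

View pics/w8c.png

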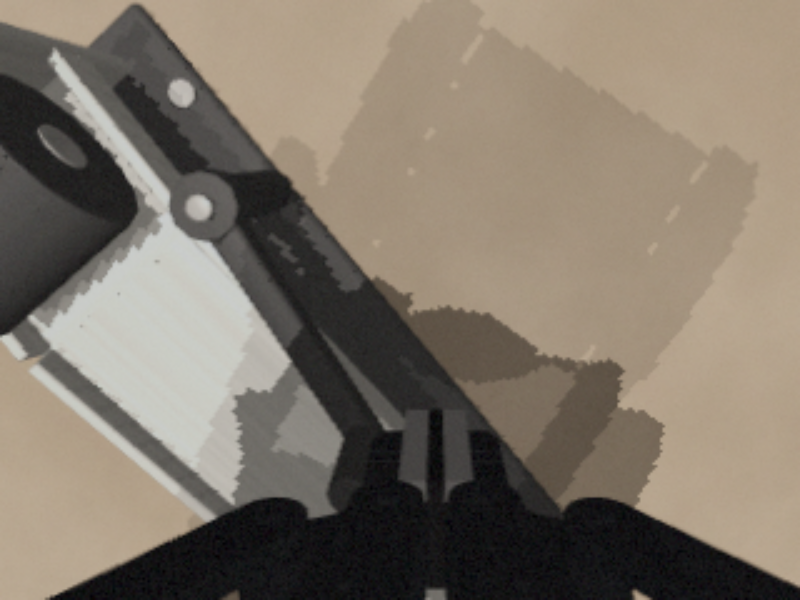

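Peg at (345,490) pushed, angle about 1.4, consistent with 19 mm contact offset rather than 15. Continue with +4 on tool y.

Request:
servo_tool(targets=[[0.07,0,0,0,-5,4.7,-1],[0.146,0,0,0,-11,9.1,-1],[0.221,0,0,0,-18.5,12.6,-1],[0.296,0,0,0,-27,15,-1],[0.371,0,0,0,-36,16.5,-1],[0.446,0,0,0,-44.5,16.8,-1],[0.521,0,0,0,-53,16,-1],[0.596,0,0,0,-61.5,14.4,-1]])

```text
time_s: 12.65
eef_pos: [0.4955, 0.2397, 0.0782]
eef_rot: [0.007, 0.707, 0.008, -0.707]
wrist_force: [0.2, 0.1, 0.5]
opening: -0.001
```

```bash
python3 -c "
from h import *
where();c=wcam('w9')
a=cv2.resize(c['pixels'][60:300,80:400],(800,600));cv2.imwrite('pics/w9c.png',a)
for q in(.3,.4,.5,.6): print(q,(proj(c,G(p,[(83-66*np.sin(q),-40+66*np.cos(q),99)]))[0]-[80,60])*2.5)
for q in np.arange(.5,-.05,-.1):
    for d in (19,):
        (x,y),w=K(q,d);print(round(q,3),*rel((x,y,78),w))"
```

```text
t 12.65 gut [34.9 11.2 78.2] yaw -4.415 xdown [ 0.001  0.    -1.   ] F [0.2 0.1 0.5] open -0.0 q [ 0.23  0.32  1.78 -0.    1.04  1.78]
0.3 [287.56280365 505.19167365]
0.4 [320.04986789 503.70499121]
0.5 [352.17047466 499.28418175]
0.6 [383.71828791 491.93681207]
0.5 [-0.005 -0.001  0.001] [0.2 2.1 1.2]
0.4 [ 0.055 -0.001  0.001] [ 0.2 -4.4  3.3]
0.3 [ 0.115 -0.     0.001] [  0.2 -11.1   4.8]
0.2 [ 0.175 -0.     0.001] [  0.2 -17.9   5.7]
0.1 [ 0.235 -0.     0.001] [  0.2 -24.6   5.8]
0.0 [ 0.295 -0.     0.001] [  0.2 -31.3   5.3]
```

View pics/w9c.png

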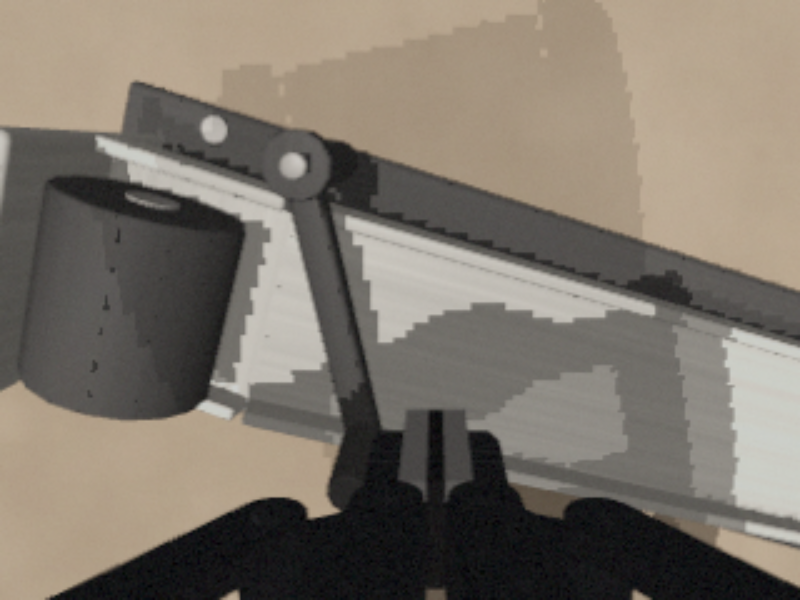

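Peg at (345,490), angle about 0.48, roller still seated. Finish the swing slowly.

Request:
servo_tool(targets=[[0.055,0,0,0,-4.4,3.3,-1],[0.1,0,0,0,-9.5,4.5,-1],[0.145,0,0,0,-14.5,5.3,-1],[0.19,0,0,0,-19.5,5.8,-1],[0.225,0,0,0,-23.5,5.8,-1],[0.255,0,0,0,-27,5.6,-1],[0.28,0,0,0,-29.5,5.4,-1],[0.295,0,0,0,-31,5.3,-1]])

```text
time_s: 13.7
eef_pos: [0.4892, 0.2715, 0.0781]
eef_rot: [-0.098, 0.7, -0.097, -0.7]
wrist_force: [0.1, -0.2, 0.5]
opening: -0.002
```

```bash
python3 -c "
from h import *
where();c=wcam('w10')
a=cv2.resize(c['pixels'][60:300,80:400],(800,600));cv2.imwrite('pics/w10c.png',a)
for q in(0,.1,.2): print(q,(proj(c,G(p,[(83-66*np.sin(q),-40+66*np.cos(q),99)]))[0]-[80,60])*2.5)
(x,y),w=K(0,19);print(*rel((x,y,78),w))"
```

```text
t 13.7 gut [63.8 25.9 78.1] yaw 1.57 xdown [ 0.     0.001 -1.   ] F [ 0.1 -0.2  0.5] open -0.0 q [0.29 0.33 1.76 0.   1.05 2.14]
0 [343.10589691 491.46157282]
0.1 [375.90554338 489.98385428]
0.2 [408.40107578 485.53439672]
[-0.001 -0.     0.001] [ 0.2 -0.1  0.1]
```

View pics/w10c.png

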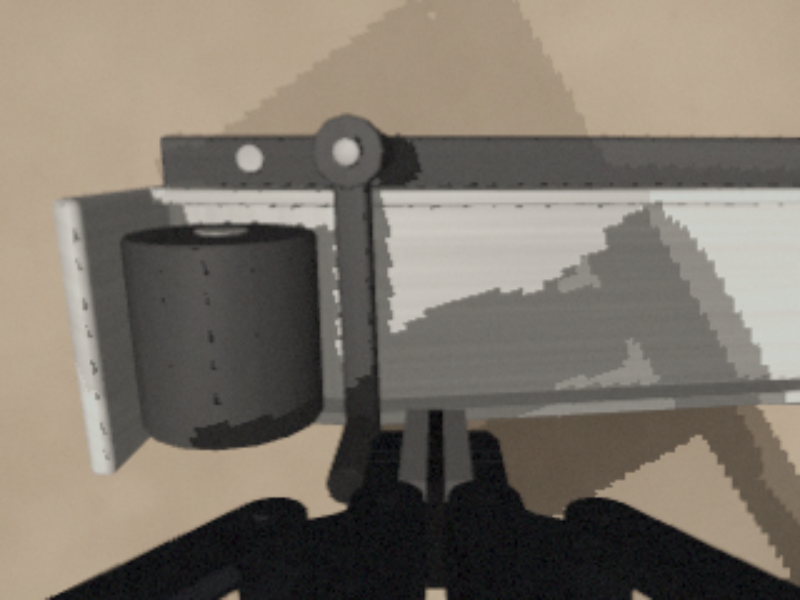

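Bar looks almost square across. A few mm more to feel the hard stop.

Request:
servo_tool(targets=[[0,0,0,0,-1,0,-1],[0,0,0,0,-1.5,0,-1],[0,0,0,0,-2,0,-1],[0,0,0,0,-2.5,0,-1],[0,0,0,0,-3,0,-1],[0,0,0,0,-3,0,-1],[0,0,0,0,-3,0,-1],[0,0,0,0,-3,0,-1]])

```text
time_s: 14.75
eef_pos: [0.4896, 0.2732, 0.078]
eef_rot: [0.097, -0.7, 0.098, 0.701]
wrist_force: [-2.5, -7.2, 3.5]
opening: 0.0
```

```bash
python3 -c "
from h import *
where()"
```

```text
t 14.75 gut [65.5 26.  78. ] yaw 1.57 xdown [-0.001 -0.001 -1.   ] F [-2.5 -7.2  3.5] open 0.0 q [ 0.3   0.34  1.75 -0.    1.05  2.15]
```

7 N against the motion: the keeper is on its stop. Back off downhill, rise clear and look.

Request:
servo_tool(targets=[[0,0,0,0,5,0,-1],[0,0,0,0,12,0,-1],[0,0,0,-15,20,0,-1],[0,0,0,-50,30,0,-1],[0,0,0,-90,40,0,-1],[0,0,0,-130,60,0,-1],[0,0,0,-150,70,0,-1],[0,0,0,-150,70,0,-1]])

```text
time_s: 15.75
eef_pos: [0.4719, 0.2058, 0.2311]
eef_rot: [-0.098, 0.702, -0.098, -0.699]
wrist_force: [-0.0, 0.3, -0.1]
opening: -0.002
```

```bash
python3 -c "
from h import *
from scipy.optimize import least_squares
where();c=wcam('w11');i=c['pixels'].copy()
def pr(X): return proj(c,G(p,[X]))[0]
for q in(0,.12): 
    for r,z in((0,71),(40,71),(66,99)):
        cv2.circle(i,tuple(int(v) for v in pr((83-r*np.sin(q),-40+r*np.cos(q),z)).round()),2,(0,0,255) if q==0 else (255,0,0),-1)
for X in((92,23,65),(92,-23,65),(114,23,65),(114,-23,65)): cv2.circle(i,tuple(int(v) for v in pr(X).round()),2,(0,255,0),-1)
u=pr((83,0,70)).astype(int);print(u)
x0=max(0,u[0]-110);y0=max(0,u[1]-80)
cv2.imwrite('pics/w11c.png',cv2.resize(i[y0:y0+180,x0:x0+240],None,fx=3.2,fy=3.2,interpolation=cv2.INTER_CUBIC))"
```

```text
t 15.75 gut [ -4.1  24.7 231.1] yaw 1.569 xdown [ 0.005 -0.    -1.   ] F [-0.   0.3 -0.1] open -0.0 q [ 0.18  0.04  1.76 -0.    1.33  2.03]
[178 158]
```

View pics/w11c.png

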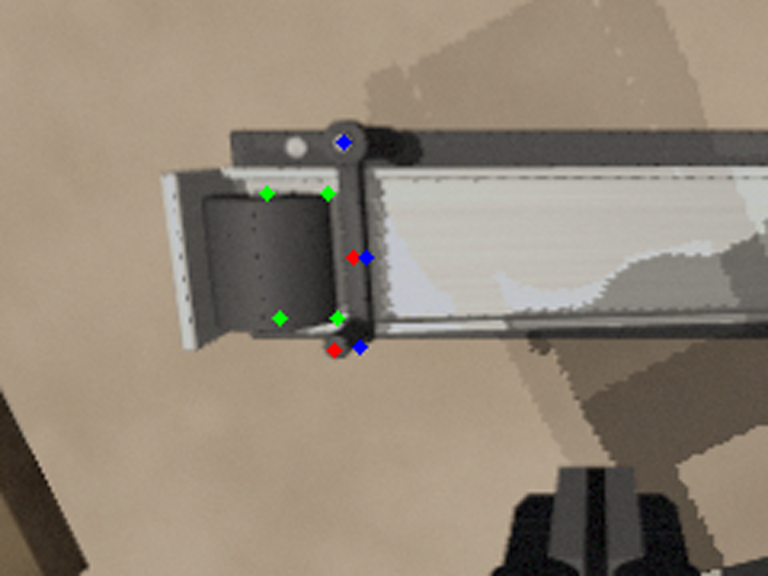

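The bar and peg top at (335,349) match angle 0 (red marks) and not 0.12 (blue). The roller sits square between bar and stop, within 1–2 mm of the predicted marks, and the fingers are clear.

```bash
python3 -c "
from bench import ctrl
print(ctrl.hand_in())"
```

```text
the job is handed in; nothing more can be done
None
```

The roller is parked in the hollow against the end stop and the keeper is closed behind it. I handed the job in at about 16 s; no verdict came back.

- **Roller:** I pushed it up the gutter from behind with the finger edges slightly open. It went over the crest and rolled to the stop by itself, and I saw it resting there before I touched the keeper.
- **Keeper:** With the fingers shut I pushed the peg round from about 2.12 rad until it met its hard stop, felt as about 8 N against the motion. Then I backed off and rose clear.
- **Last checks:** In the final wrist picture the keeper sits at 0 rad by eye, well inside the 0.12 limit. The roller is square and within about 2 mm of its parked place. The wrist force was back to zero. I did not touch the beaker, bottle or cup, though I did not measure them again at the end.
- **Disagreement:** My first gutter pose, from the scene and top cameras, was about 4 mm off the wrist-camera fit. I worked from the wrist fit, and contact positions along the way agreed with it. The finger half-width turned out to be about 14.5 mm instead of the 10.5 mm I first assumed, and I corrected for that partway through the keeper swing.

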